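Clamp the street painter's thin rinse cup without cracking it

TASK

Stand the painter's thin plastic rinse cup upright on the deck of the cup clamp, between the sliding jaw and the sprung rubber pad, and let go of it. Then slide the jaw along its track until it holds the cup lightly against the pad, pushing the pad back a few millimetres (3 to 13 mm), and let go. The cup is brittle: handle it gently (under 40 N of grip on each finger, set down, not dropped, pad never pushed back more than 18 mm), keep it upright, and leave the paint bottle and the paint can where they stand.

Things in the scene. Friction and masses are not known exactly. Their poses are not given: they have to be found in the camera images.
- cup: empty, open-topped, thin-walled milky-white plastic cup, a straight cylinder 62 mm in diameter and 85 mm tall (wall 2.5 mm), about 60 g; starts standing upright on the work surface. Origin at the centre of its underside, z up its axis. Brittle: grip it across its diameter with little force
- stand: the cup clamp, fixed: dark steel deck 120 mm (x) by 360 mm (y), 15 mm thick, on the work surface. Origin at the centre of the deck's underside; the cup stands on the deck's top, z = 15 mm. The jaw's track runs along y. A fixed end post (70 mm wide, top at z = 80 mm) at y = +160 to +175 mm carries the sprung pad; the jaw is at the -y end
- jaw (a joint): position of the grey plastic sliding jaw along its track, 0 to 0.14 m; 0 = fully open, grows towards the pad (+y of the stand). Starts at 0 to 0.03. About 8 N of friction; stays where left. Its face is at stand y = -55 mm + joint value, so it touches a cup resting against the pad at 0.108 m; each further mm pushes the pad back 1 mm
- pad (a joint): how far the sprung rubber pad has been pushed back towards the end post, 0 to 0.020 m; 0 = not pressed. Spring 0.5 N per mm, so 3 to 13 mm is 1.5 to 6.5 N on the cup. The pad is 70 mm wide (x), 45 mm tall (z = 19.5 to 64.5 mm), its face at stand y = +115 mm when not pressed
- jaw_face (a point): centre of the jaw's flat face that touches the cup, 42 mm above the work surface; axes as the stand's; moves with the jaw. The face plate is 70 mm wide (x), 12 mm thick, z = 17 to 65 mm; behind it is a low carriage (96 mm in x, 90 mm in y, top at z = 29 mm) with an upright grip fin
- jaw_grip (a point): centre of the top of the jaw's upright grip fin, 95 mm above the work surface; axes as the stand's; moves with the jaw. The fin is 36 mm (x) by 14 mm (y), free from z = 29 to 95 mm; its centre is 60 mm behind (-y) the jaw's face. Pinch it from above
- pad_face (a point): centre of the pad's flat face, 42 mm above the work surface; axes as the stand's; moves with the pad
- paint_bottle: bystander: white plastic paint bottle 52 mm in diameter, 150 mm tall with a round screw neck and an open flip cap; origin at the centre of its underside
- paint_can: bystander: closed paint can 66 mm in diameter, 100 mm tall, with a wide band round it; origin at the centre of its underside

How it is judged:
By the outcome, as a careful person would: the job done as asked, in the order asked, and still so for the second after the job is handed in, with the robot touching nothing.
It also fails if it takes over 56 s, if anything falls off the work surface, if the arm or the gripper's body presses on something with over 40 N, if the wrist force passes 120 N, or if a joint passes its speed limit or range.

ROBOT

A 6-joint arm with a two-finger parallel gripper is mounted at the origin on the work surface. World frame = base frame: x ahead of the robot, y to its left, z up, the work surface at z = 0. Lengths are in m, angles in rad, forces in N, time in s.
With the tool pointing down it reaches from about 0.35 to 0.975 m from the base axis. Payload 4.9 kg.
Tool frame: the origin (TCP) lies at the very end of the fingers, on their centre line; the grasp point (between the pads) lies 19 mm behind it (ctrl.tcp_to_grasp is the z of the grasp point in the tool frame, in m); z points along the fingers, y is the line along which they close (so a half turn about z gives the same grasp; the last joint's range is limited). The gripper opens to 85 mm and grips with 20 to 120 N. Pads are 22 mm wide; open, the fingers measure 114 mm over their backs; the gripper's body (76 mm by 85 mm) begins 54 mm behind the grasp point. The pads swing forward as they close: fully open they stand 13 mm farther back than shut.
Start: joints at [1.03, 0.053, 1.613, -0, 1.476, -0.119], TCP at [0.256, 0.57, 0.231] pointing down, gripper open.
Joint ranges: [-3.01, 3.01], [-1.01, 2.22], [0.06, 2.58], [-1.02, 4.17], [0.09, 2.62], [-3.14, 3.14]. Speed limits (rad/s): [2.57, 2.57, 3.14, 3.14, 3.14, 3.14].

INTERFACE

Orientations are given as a rotation vector (axis times angle).
In Python, from station import ctrl, eyes, job, nets gives the robot as it stands. The module is installed in compiled form; this text tells all that it offers.
- The arm moves only by the tool jog_arm, never from a script. Its argument "commands" is one flat list of numbers, 7 for each row, row after row: the shift along the tool's x, y, z each as a share of 0.06 m, from -1 to 1, then the turn, a rotation vector about the tool's x, y, z each as a share of 0.1 rad, from -1 to 1, then the finger opening in mm, from 0 to 85.4. In form: [x, y, z, ax, ay, az, grip, x, y, z, ax, ay, az, grip, ...]. A call has 1 to 20 rows; each row shifts and turns the commanded pose from where the row before left it, along the tool's axes as they then stand; what a row does not reach is not made up. A row lasts 1/8 s, in which the tool goes at most 62.5 mm and 10.7 degrees, less where a joint would pass 70% of its speed; a pose out of reach is approached as far as the arm can. A call with a number of a shift or a turn outside -1 to 1 is refused whole. A call with a gripper value outside its range is refused whole. The fingers move at their own pace and stop on an object; "newtons" is the grip in N (left out, the last holds). Time passes only in rows, so rows that do not move let the fingers close. It gives the time, the measured TCP pose, the force, the opening and the grip force at its end, in the units of the state.
- ctrl.get_obs(): the state, without advancing time (a new reading comes with each control period).
- eyes.get_image(name): name is "scene" or "top" or "wrist"; returns a dict with "image" (400x640x3 uint8, red, green, blue), "z_map" (400x640 float32, m along the optical axis (not along the pixel's ray), 0 where there is no reading), "K" (3x3 intrinsics, pixels), "cam_to_world" (4x4, takes a point from camera to world coordinates). Camera axes: x right, y up, looking along -z (the intrinsics and any distortion apply to the point x, -y, -z); pixel columns grow to the right and rows downward; lengths in m; the calibration is good to about 2 mm. A picture is of the moment at which its call begins.
- job.finish_job(): hands the job in; it is judged then, once.
Trained networks look in the newest picture that a camera, given by its name, has taken for a name from the list of things; names that differ only in an ending like _2 or _b are one class to them, and where a whole thing is asked for, a point or a joint stands for the part that bears it (a point fixed in the world has none). Each returns a list of dicts, best first, with "p" (0 to 1); they miss things now and then, are a little off and sometimes report something else, mostly with a low value. They report only what shows in the picture. A call takes as long as a camera call.
- nets.silhouettes(camera, name): "mask" (400x640 bool, what is visible of it) and "bbox" ([left, top, right, bottom] in pixels, round what is visible of it).
The state is a dict: "t": time; "q": joint angles; "dq": joint speeds; "effort": joint torques, N m; "tool_pos": TCP position; "tool_rot": TCP orientation; "contact_force": force on the tool from outside, world axes, zero at the start; "wrist_torque": the same for the moment, N m; "opening": finger opening in m; "grip_force": force on a finger pad.
Only numpy, scipy, OpenCV 4.12 (cv2) and the standard library are available. Lean on these libraries where they do the work, as an engineer would, in place of code of your own. Each camera call takes 0.05 s, during which the arm holds its last target. There are 200 camera calls.

## Working session

There is one attempt and no reset: what is moved stays moved. The work goes in short steps, Python scripts to look and compute and a tool call to move; the robot and the scene stay as the last step left them, time stands still between calls to the robot, and variables do not carry over. Pictures are saved under pics/ and viewed, at most 10 in all, crops included, and the job is handed in when it is done.

Besides the shell and the picture viewer there is one more tool, called after "Request:" as a command line: name --argument value ..., lists and objects as JSON in quotes. jog_arm: Moves the arm, as the interface text tells. Shift numbers are shares of 0.06 m and turn numbers shares of 0.1 rad, none past 1 either way. Its arguments: {"type":"object","properties":{"commands":{"type":"array","items":{"type":"number"}},"newtons":{"type":"number"}},"required":["commands"]}

```bash
mkdir -p pics
cat > h.py <<'E'
import numpy as np, cv2
from station import ctrl, eyes, job, nets
def cloud(d):
    z=d["z_map"];K=d["K"];v,u=np.mgrid[:400,:640]
    p=np.stack([(u-K[0,2])/K[0,0]*z,-(v-K[1,2])/K[1,1]*z,-z,np.ones_like(z)],-1)
    return (p@d["cam_to_world"].T)[...,:3], z>0
def save(d,n): cv2.imwrite("pics/"+n,cv2.cvtColor(d["image"],cv2.COLOR_RGB2BGR))
E
python3 - <<'E'
from h import *
np.set_printoptions(precision=4,suppress=True)
for c in ["scene","top"]:
    d=eyes.get_image(c); save(d,c+"1.png"); P,ok=cloud(d)
    print(c,d["cam_to_world"][:3,3])
    for n in ["cup","stand","jaw","pad","paint_bottle","paint_can"]:
        for s in nets.silhouettes(c,n)[:2]:
            m=s["mask"]&ok; q=P[m]
            if len(q): print(n,round(s["p"],2),s["bbox"],m.sum(),np.percentile(q,[2,50,98],axis=0).round(3).tolist())
print(ctrl.get_obs())
E
```

```text
scene [0.9985 0.6978 0.6999]
cup 0.86 [373.4, 219.2, 409.6, 273.3] 1633 [[0.432, 0.15, -0.0], [0.471, 0.189, 0.054], [0.492, 0.211, 0.085]]
cup 0.23 [216.0, 146.0, 263.7, 195.7] 1293 [[0.538, -0.26, 0.02], [0.587, -0.194, 0.042], [0.626, -0.173, 0.093]]
stand 0.8 [199.0, 146.1, 317.5, 259.8] 5807 [[0.527, -0.314, 0.002], [0.6, -0.113, 0.016], [0.649, 0.031, 0.081]]
jaw 0.91 [214.9, 150.7, 265.7, 197.5] 1320 [[0.536, -0.261, 0.019], [0.587, -0.196, 0.042], [0.626, -0.173, 0.094]]
pad 0.86 [260.8, 203.0, 290.3, 231.8] 343 [[0.561, -0.032, 0.022], [0.607, -0.025, 0.055], [0.625, -0.015, 0.065]]
pad 0.64 [213.0, 147.4, 265.4, 199.3] 1383 [[0.535, -0.264, 0.017], [0.587, -0.202, 0.041], [0.626, -0.173, 0.094]]
paint_bottle 0.82 [306.5, 227.8, 339.1, 299.7] 1740 [[0.587, 0.146, 0.003], [0.615, 0.176, 0.077], [0.629, 0.188, 0.154]]
paint_can 0.98 [397.9, 277.1, 441.0, 347.2] 2529 [[0.505, 0.309, 0.006], [0.547, 0.346, 0.079], [0.563, 0.366, 0.101]]
top [0.3591 0.0158 1.0711]
cup 0.88 [236.0, 217.1, 269.0, 247.6] 774 [[0.432, 0.147, -0.002], [0.464, 0.183, 0.014], [0.49, 0.207, 0.085]]
stand
[... 581 characters left out ...]
can 0.8 [170.0, 187.0, 206.5, 221.0] 918 [[0.498, 0.298, 0.019], [0.525, 0.319, 0.097], [0.554, 0.355, 0.102]]
paint_can 0.63 [245.7, 153.2, 278.4, 187.7] 577 [[0.577, 0.13, 0.012], [0.592, 0.15, 0.094], [0.617, 0.179, 0.156]]
{'t': 0.7, 'q': array([ 1.03  ,  0.0527,  1.6129,  0.    ,  1.476 , -0.119 ]), 'dq': array([-0.0015,  0.0005,  0.0021, -0.0008,  0.0002,  0.0004]), 'effort': array([ -0.0004, -39.3544, -37.0374,  -0.0001,   0.0003,  -0.    ]), 'tool_pos': array([0.2559, 0.5702, 0.2313]), 'tool_rot': array([-0.6577, -3.0719, -0.    ]), 'contact_force': array([ 0.2171, -0.1092,  0.0076]), 'wrist_torque': array([ 0.0078,  0.0265, -0.0445]), 'grip_force': 0.0, 'opening': 0.085408410989939}
```

Run:
```python
from h import *
from scipy.optimize import least_squares
np.set_printoptions(precision=4,suppress=True)
R=[]
for c in ["scene","top"]:
    d=eyes.get_image(c); P,ok=cloud(d); z=P[...,2]
    m=nets.silhouettes(c,"cup")[0]["mask"]; m=cv2.dilate(m.astype(np.uint8),np.ones((5,5)))>0
    q=P[m&ok&(z>.079)&(z<.09)&(P[...,1]<.25)]
    f=least_squares(lambda x:np.hypot(*(q[:,:2]-x[:2]).T)-x[2],[.463,.18,.03],loss="soft_l1",f_scale=.002); print(c,"cup",f.x,len(q),np.median(q[:,2]))
    s=ok&(z>.010)&(z<.019)&(P[...,0]>.5)&(P[...,0]<.67)&(P[...,1]<.06)&(P[...,1]>-.36)
    lab=cv2.connectedComponentsWithStats(s.astype(np.uint8)); k=1+np.argmax(lab[2][1:,4]); q=P[lab[1]==k]
    r=cv2.minAreaRect((q[:,:2]*1000).astype(np.float32)); print("deck",r,np.median(q[:,2]))
    for nm,b in [("fin",(.088,.1)),("post/pad",(.06,.084))]:
        s=ok&(z>b[0])&(z<b[1])&(P[...,0]>.5)&(P[...,0]<.67)&(P[...,1]<.06)&(P[...,1]>-.36)
        q=P[s]; 
        for a in ([q] if nm=="fin" else [q[q[:,1]<-.1],q[(q[:,1]>-.1)&(q[:,2]<.07)],q[(q[:,1]>-.1)&(q[:,2]>.07)]]):
            if len(a)>3: print(nm,len(a),cv2.minAreaRect((a[:,:2]*1000).astype(np.float32)),np.median(a,axis=0))
```

```text
scene cup [0.4623 0.1801 0.0296] 217 0.08285110870642076
deck ((582.5313720703125, -147.72666931152344), (365.3774719238281, 123.42131805419922), 86.3031005859375) 0.014307697579774126
fin 81 ((578.1878662109375, -235.3326873779297), (34.538631439208984, 17.608762741088867), 1.5851713418960571) [ 0.579  -0.2323  0.0931]
post/pad 271 ((575.2351684570312, -198.98590087890625), (69.68626403808594, 67.28977966308594), 69.18418884277344) [ 0.5806 -0.2267  0.0648]
post/pad 253 ((593.1016845703125, -2.9778518676757812), (62.5706901550293, 68.77490234375), 86.50782012939453) [0.5964 0.0152 0.0636]
post/pad 281 ((594.4564819335938, 19.65935707092285), (18.44362449645996, 69.27578735351562), 87.56343841552734) [0.5956 0.0232 0.0785]
top cup [0.4615 0.1769 0.0295] 112 0.08403885211423362
deck ((582.4411010742188, -150.47816467285156), (359.12640380859375, 121.20841979980469), 86.47573852539062) 0.014377982825814706
fin 110 ((576.47509765625, -238.02099609375), (13.971939086914062, 34.57063674926758), 87.65986633300781) [ 0.5769 -0.2382  0.0937]
post/pad 210 ((584.4617309570312, -202.808837890625), (68.35832977294922, 66.76020050048828), 13.218433380126953) [ 0.5771 -0.186   0.0645]
post/pad 132 ((591.0276489257812, -7.135908126831055), (57.551368713378906, 68.57177734375), 86.44530487060547) [ 0.5904 -0.0311  0.0632]
post/pad 208 ((592.9002685546875, 16.446348190307617), (16.113574981689453, 70.01168060302734), 87.62781524658203) [0.5918 0.0166 0.0793]
```

View pics/scene1.png

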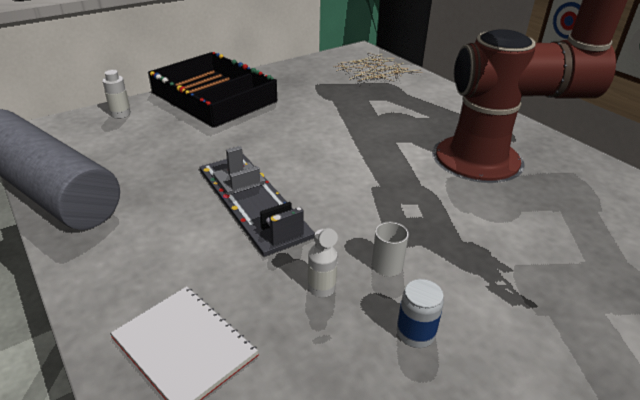

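View pics/top1.png

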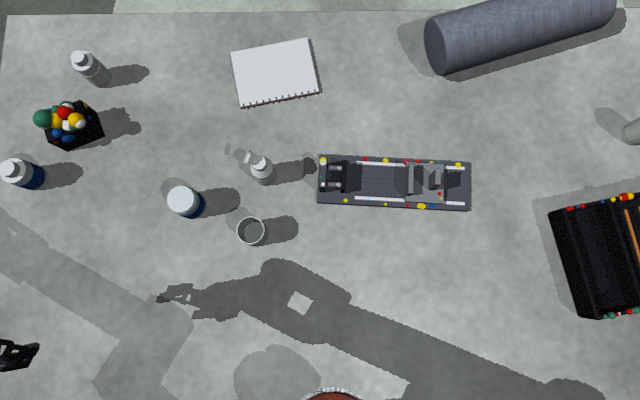

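```bash
cat >> h.py <<'E'
from scipy.spatial.transform import Rotation as Ro
def plan(pos,ydeg,n,grip,settle=2):
    """rows from measured pose to pos, tool down, closing axis at world angle ydeg (mod 180)"""
    o=ctrl.get_obs(); p=o["tool_pos"].copy(); R=Ro.from_rotvec(o["tool_rot"])
    yv=R.as_matrix()[:,1]; cur=np.degrees(np.arctan2(yv[1],yv[0])); dy=(ydeg-cur+90)%180-90
    y1=np.radians(cur+dy); Y=np.array([np.cos(y1),np.sin(y1),0]); Z=np.array([0,0,-1.]); G=Ro.from_matrix(np.c_[np.cross(Y,Z),Y,Z])
    p0,R0=p.copy(),R; rv=(R0.inv()*G).as_rotvec(); out=[]
    for i in range(n):
        s=(1-np.cos(np.pi*(i+1)/n))/2*.6+.4*(i+1)/n
        d=R.inv().apply(p0+s*(np.array(pos)-p0)-p)/.06; w=(R.inv()*(R0*Ro.from_rotvec(rv*s))).as_rotvec()/.1
        d=np.round(d,2);w=np.round(w,2); p=p+R.apply(d*.06); R=R*Ro.from_rotvec(w*.1)
        out+=[*d,*w,grip]
    out+=[0,0,0,0,0,0,grip]*settle
    print("max",np.abs(np.array(out).reshape(-1,7)[:,:6]).max(),"end",p.round(4),"turn",np.degrees(rv).round(1)); print("["+", ".join("%g"%(x+0.) for x in out)+"]")
E
python3 - <<'E'
from h import *
plan([.462,.1785,.20],-3.6,16,85,2)
E
```

```text
max 1.01 end [0.4622 0.1785 0.2001] turn [-0.   0.  69.4]
[-0.18, -0.14, 0.02, 0, 0, 0.37, 85, -0.25, -0.18, 0.02, 0, 0, 0.51, 85, -0.33, -0.21, 0.03, 0, 0, 0.64, 85, -0.4, -0.23, 0.03, 0, 0, 0.76, 85, -0.47, -0.22, 0.03, 0, 0, 0.85, 85, -0.53, -0.2, 0.04, 0, 0, 0.93, 85, -0.58, -0.15, 0.05, 0, 0, 0.99, 85, -0.61, -0.1, 0.04, 0, 0, 1.01, 85, -0.61, -0.03, 0.04, 0, 0, 1.01, 85, -0.6, 0.02, 0.05, 0, 0, 0.99, 85, -0.56, 0.08, 0.04, 0, 0, 0.93, 85, -0.51, 0.12, 0.03, 0, 0, 0.85, 85, -0.43, 0.15, 0.04, 0, 0, 0.76, 85, -0.36, 0.15, 0.02, 0, 0, 0.64, 85, -0.28, 0.14, 0.03, 0, 0, 0.51, 85, -0.2, 0.11, 0.01, 0, 0, 0.37, 85, 0, 0, 0, 0, 0, 0, 85, 0, 0, 0, 0, 0, 0, 85]
```

Request:
jog_arm --commands '[-0.18, -0.14, 0.02, 0, 0, 0.37, 85, -0.25, -0.18, 0.02, 0, 0, 0.51, 85, -0.33, -0.21, 0.03, 0, 0, 0.64, 85, -0.4, -0.23, 0.03, 0, 0, 0.76, 85, -0.47, -0.22, 0.03, 0, 0, 0.85, 85, -0.53, -0.2, 0.04, 0, 0, 0.93, 85, -0.58, -0.15, 0.05, 0, 0, 0.99, 85, -0.61, -0.1, 0.04, 0, 0, 1, 85, -0.61, -0.03, 0.04, 0, 0, 1, 85, -0.6, 0.02, 0.05, 0, 0, 0.99, 85, -0.56, 0.08, 0.04, 0, 0, 0.93, 85, -0.51, 0.12, 0.03, 0, 0, 0.85, 85, -0.43, 0.15, 0.04, 0, 0, 0.76, 85, -0.36, 0.15, 0.02, 0, 0, 0.64, 85, -0.28, 0.14, 0.03, 0, 0, 0.51, 85, -0.2, 0.11, 0.01, 0, 0, 0.37, 85, 0, 0, 0, 0, 0, 0, 85, 0, 0, 0, 0, 0, 0, 85]'

```text
t: 3.15
tool_pos: [0.4624, 0.179, 0.2001]
tool_rot: [-2.288, -2.153, -0.0]
contact_force: [-0.1, 0.1, 0.1]
opening: 0.0848
grip_force: 0.0
```

Check the cup from the wrist camera and refine.

Run:
```python
from h import *
from scipy.optimize import least_squares
d=eyes.get_image("wrist"); save(d,"w1.png"); P,ok=cloud(d); z=P[...,2]
s=ok&(z>.079)&(z<.092)&(np.hypot(P[...,0]-.462,P[...,1]-.179)<.05); q=P[s]; print(len(q))
if len(q)>10:
    f=least_squares(lambda x:np.hypot(*(q[:,:2]-x[:2]).T)-x[2],[.462,.179,.03],loss="soft_l1",f_scale=.002); print(f.x,q.min(0),q.max(0))
plan([.462,.179,.036],-3.6,8,85,2)
```

```text
873
[0.46131545 0.1799185  0.02932419] [0.43040431 0.14871438 0.07901453] [0.49207894 0.21040769 0.08776691]
max 0.45 end [0.4623 0.1792 0.0357] turn [-0.  -0.   0.2]
[0, 0, 0.2, 0, 0, 0, 85, 0, 0, 0.31, 0, 0, 0.01, 85, 0, 0, 0.41, 0, 0, 0, 85, 0, 0, 0.45, 0, 0, 0, 85, 0, 0, 0.45, 0, 0, 0.01, 85, 0, 0, 0.4, 0, 0, 0, 85, 0, 0, 0.32, 0, 0, 0, 85, 0, 0, 0.2, 0, 0, 0.01, 85, 0, 0, 0, 0, 0, 0, 85, 0, 0, 0, 0, 0, 0, 85]
```

View pics/w1.png

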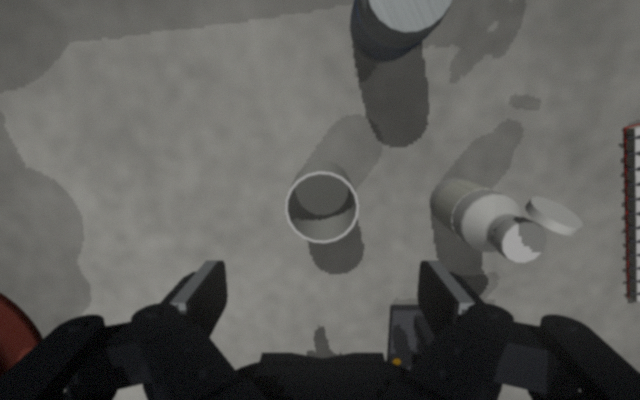

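Request:
jog_arm --commands '[0, -0.01, 0.2, 0, 0, 0, 85, 0, -0.01, 0.31, 0, 0, 0, 85, 0, 0, 0.41, 0, 0, 0, 85, 0, 0, 0.45, 0, 0, 0, 85, 0, 0, 0.45, 0, 0, 0, 85, 0, 0, 0.4, 0, 0, 0, 85, 0, 0, 0.32, 0, 0, 0, 85, 0, 0, 0.2, 0, 0, 0, 85, 0, 0, 0, 0, 0, 0, 75, 0, 0, 0, 0, 0, 0, 68, 0, 0, 0, 0, 0, 0, 64, 0, 0, 0, 0, 0, 0, 61, 0, 0, 0, 0, 0, 0, 58, 0, 0, 0, 0, 0, 0, 58, 0, 0, 0, 0, 0, 0, 58, 0, 0, 0, 0, 0, 0, 58, 0, 0, 0, 0, 0, 0, 58]' --newtons 20

```text
t: 5.32
tool_pos: [0.4623, 0.179, 0.0369]
tool_rot: [2.287, 2.152, 0.003]
contact_force: [-0.5, -0.5, 5.1]
opening: 0.0625
grip_force: 22.4
```

Run:
```python
from h import *
import station
o=ctrl.get_obs
plan([.4623,.179,.16],-3.7,7,58,0)
p=o(); p["tool_pos"]=np.array([.4623,.179,.16]); 
class C: get_obs=staticmethod(lambda:p)
import h; h.ctrl=C
plan([.5875,-.071,.12],-3.7,13,58,3)
```

```text
max 0.39 end [0.4621 0.179  0.1599] turn [ 0.1 -0.   0.2]
[0, 0, -0.18, 0, 0, 0, 58, 0, 0, -0.29, 0, 0, 0.01, 58, 0, 0, -0.36, 0.01, 0, 0, 58, 0, 0, -0.39, 0, 0, 0.01, 58, 0, 0, -0.37, 0, 0, 0.01, 58, 0, 0, -0.28, 0.01, -0.01, 0, 58, 0, 0, -0.18, 0, 0, 0.01, 58]
max 0.41 end [ 0.5873 -0.0711  0.1198] turn [ 0.1 -0.   0.2]
[-0.16, 0.09, 0.03, 0, 0, 0, 58, -0.23, 0.13, 0.03, 0, 0, 0, 58, -0.29, 0.17, 0.05, 0, 0, 0.01, 58, -0.34, 0.2, 0.06, 0, 0, 0, 58, -0.38, 0.22, 0.06, 0.01, 0, 0, 58, -0.41, 0.24, 0.07, 0, 0, 0.01, 58, -0.41, 0.24, 0.07, 0, 0, 0, 58, -0.41, 0.24, 0.07, 0, 0, 0, 58, -0.38, 0.22, 0.06, 0, 0, 0.01, 58, -0.34, 0.2, 0.06, 0.01, 0, 0, 58, -0.29, 0.17, 0.04, 0, -0.01, 0, 58, -0.23, 0.13, 0.04, 0, 0, 0, 58, -0.16, 0.09, 0.03, 0, 0, 0.01, 58, 0, 0, 0, 0, 0, 0, 58, 0, 0, 0, 0, 0, 0, 58, 0, 0, 0, 0, 0, 0, 58]
```

Request:
jog_arm --commands '[0, 0, -0.18, 0, 0, 0, 58, 0, 0, -0.29, 0, 0, 0.01, 58, 0, 0, -0.36, 0.01, 0, 0, 58, 0, 0, -0.39, 0, 0, 0.01, 58, 0, 0, -0.37, 0, 0, 0.01, 58, 0, 0, -0.28, 0, 0, 0, 58, 0, 0, -0.18, 0, 0, 0, 58, 0, 0, 0, 0, 0, 0, 58]'

```text
t: 6.32
tool_pos: [0.4618, 0.1789, 0.1596]
tool_rot: [2.291, 2.149, 0.001]
contact_force: [0.4, 0.8, -0.6]
opening: 0.0622
grip_force: 22.3
```

Request:
jog_arm --commands '[-0.16, 0.09, 0.03, 0, 0, 0, 58, -0.23, 0.13, 0.03, 0, 0, 0, 58, -0.29, 0.17, 0.05, 0, 0, 0, 58, -0.34, 0.2, 0.06, 0, 0, 0, 58, -0.38, 0.22, 0.06, 0, 0, 0, 58, -0.41, 0.24, 0.07, 0, 0, 0, 58, -0.41, 0.24, 0.07, 0, 0, 0, 58, -0.41, 0.24, 0.07, 0, 0, 0, 58, -0.38, 0.22, 0.06, 0, 0, 0, 58, -0.34, 0.2, 0.06, 0, 0, 0, 58, -0.29, 0.17, 0.04, 0, 0, 0, 58, -0.23, 0.13, 0.04, 0, 0, 0, 58, -0.16, 0.09, 0.03, 0, 0, 0, 58, 0, 0, 0, 0, 0, 0, 58, 0, 0, 0, 0, 0, 0, 58, 0, 0, 0, 0, 0, 0, 58]'

```text
t: 8.32
tool_pos: [0.5859, -0.0709, 0.1185]
tool_rot: [-2.29, -2.15, 0.001]
contact_force: [0.8, -0.5, -0.9]
opening: 0.0624
grip_force: 22.2
```

Run:
```python
from h import *
np.set_printoptions(precision=4,suppress=True)
o=ctrl.get_obs(); print(o["t"],o["tool_pos"],o["contact_force"],o["opening"],o["grip_force"])
d=eyes.get_image("scene"); P,ok=cloud(d)
cv2.imwrite("pics/s2.png",cv2.resize(cv2.cvtColor(d["image"][100:300,160:420],cv2.COLOR_RGB2BGR),None,fx=2.5,fy=2.5))
for c in ["scene","wrist"]:
    if c=="wrist": d=eyes.get_image(c);P,ok=cloud(d);save(d,"w2.png")
    z=P[...,2]
    for n in ["pad","cup"]:
        for s in nets.silhouettes(c,n)[:1]:
            q=P[s["mask"]&ok]; print(c,n,s["p"],np.percentile(q,[2,50,98],axis=0).round(3).tolist())
    s=ok&(z>.074)&(z<.084)&(P[...,0]>.54)&(P[...,0]<.65)&(P[...,1]>-.0)&(P[...,1]<.04); q=P[s]
    if len(q)>5: print("post",len(q),cv2.minAreaRect((q[:,:2]*1000).astype(np.float32)))
```

```text
8.325 [ 0.5859 -0.0709  0.1185] [ 0.813  -0.517  -0.9244] 0.06238880108178854 22.24104903638363
scene pad 0.65 [[0.558, -0.033, 0.021], [0.605, -0.025, 0.055], [0.625, -0.017, 0.065]]
scene cup 0.69 [[0.558, -0.099, 0.085], [0.592, -0.048, 0.134], [0.616, -0.039, 0.165]]
post 220 ((594.4829711914062, 20.091270446777344), (18.042055130004883, 69.56888580322266), 86.99696350097656)
wrist pad 0.56 [[0.558, -0.035, 0.016], [0.59, -0.024, 0.049], [0.622, 0.005, 0.066]]
wrist cup 0.73 [[0.557, -0.099, 0.086], [0.585, -0.082, 0.135], [0.614, -0.04, 0.168]]
post 4178 ((592.9511108398438, 19.284570693969727), (17.0655517578125, 70.14234161376953), 86.40983581542969)
```

View pics/s2.png

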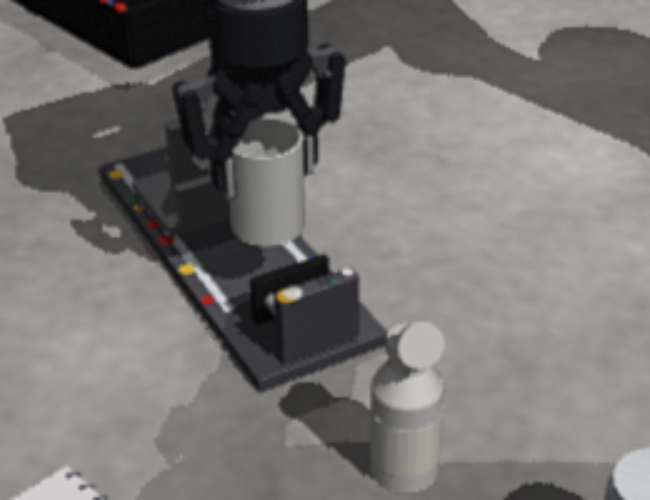

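Request:
jog_arm --commands '[-0.02, 0.01, 0.1, 0, 0, 0, 58, -0.03, 0.01, 0.17, 0, 0, 0, 58, 0, 0, 0.2, 0, 0, 0, 58, 0, 0, 0.2, 0, 0, 0, 58, 0, 0, 0.17, 0, 0, 0, 58, 0, 0, 0.12, 0, 0, 0, 58, 0, 0, 0.07, 0, 0, 0, 58, 0, 0, 0.03, 0, 0, 0, 58, 0, 0, 0, 0, 0, 0, 58, 0, 0, 0, 0, 0, 0, 58]'

```text
t: 9.88
tool_pos: [0.5873, -0.0747, 0.0553]
tool_rot: [2.291, 2.149, -0.0]
contact_force: [0.4, 0.2, -1.5]
opening: 0.0625
grip_force: 22.2
```

Request:
jog_arm --commands '[0, 0, 0.02, 0, 0, 0, 58, 0, 0, 0.02, 0, 0, 0, 58, 0, 0, 0.01, 0, 0, 0, 58, 0, 0, 0, 0, 0, 0, 58]'

```text
t: 10.38
tool_pos: [0.587, -0.0746, 0.052]
tool_rot: [-2.291, -2.149, 0.001]
contact_force: [-1.7, -0.3, 1.3]
opening: 0.0625
grip_force: 22.3
```

Request:
jog_arm --commands '[0, 0, 0.01, 0, 0, 0, 58, 0, 0, 0, 0, 0, 0, 58]'

```text
t: 10.62
tool_pos: [0.5871, -0.0746, 0.052]
tool_rot: [-2.291, -2.149, 0.001]
contact_force: [-3.0, 0.2, 5.7]
opening: 0.0621
grip_force: 22.6
```

Request:
jog_arm --commands '[0, 0, 0, 0, 0, 0, 64, 0, 0, 0, 0, 0, 0, 68, 0, 0, 0, 0, 0, 0, 74, 0, 0, 0, 0, 0, 0, 80, 0, 0, 0, 0, 0, 0, 85, 0, 0, -0.1, 0, 0, 0, 85, 0, 0, -0.2, 0, 0, 0, 85, 0, 0, -0.35, 0, 0, 0, 85, 0, 0, -0.45, 0, 0, 0, 85, 0, 0, -0.45, 0, 0, 0, 85, 0, 0, -0.3, 0, 0, 0, 85, 0, 0, -0.1, 0, 0, 0, 85, 0, 0, 0, 0, 0, 0, 85]'

```text
t: 12.25
tool_pos: [0.587, -0.0746, 0.1683]
tool_rot: [-2.291, -2.149, 0.001]
contact_force: [-0.6, 0.4, -0.5]
opening: 0.0848
grip_force: 0.0
```

Run:
```python
from h import *
from scipy.optimize import least_squares
np.set_printoptions(precision=4,suppress=True)
for c in ["scene","top","wrist"]:
    d=eyes.get_image(c); P,ok=cloud(d); z=P[...,2]
    if c!="top": save(d,c+"3.png")
    s=ok&(z>.088)&(z<.106)&(np.hypot(P[...,0]-.587,P[...,1]+.0746)<.045); q=P[s]
    if len(q)>10:
        f=least_squares(lambda x:np.hypot(*(q[:,:2]-x[:2]).T)-x[2],[.587,-.075,.03],loss="soft_l1",f_scale=.002); print(c,"cup",f.x,len(q),q[:,2].max())
    s=ok&(z>.088)&(z<.1)&(np.hypot(P[...,0]-.577,P[...,1]+.237)<.04); q=P[s]
    if len(q)>10: print(c,"fin",len(q),cv2.minAreaRect((q[:,:2]*1000).astype(np.float32)))
plan([.577,-.237,.19],86.4,17,60,2)
```

```text
scene cup [ 0.5871 -0.0731  0.0296] 299 0.10170873677988979
scene fin 54 ((583.3024291992188, -234.85153198242188), (24.166576385498047, 18.41312599182129), 1.6899362802505493)
top cup [ 0.5872 -0.0746  0.0274] 16 0.10129208005374712
top fin 108 ((576.315673828125, -237.9041290283203), (14.252433776855469, 34.549896240234375), 85.12081909179688)
wrist cup [ 0.5864 -0.0736  0.0293] 1776 0.1025497904782415
max 1.24 end [ 0.5768 -0.237   0.19  ] turn [-0.2  0.1 89.9]
[-0.08, 0, -0.01, 0, 0, 0.45, 60, -0.1, 0.01, -0.02, 0, 0, 0.61, 60, -0.13, 0.01, -0.02, 0, 0, 0.75, 60, -0.15, 0.03, -0.02, 0, 0, 0.9, 60, -0.17, 0.05, -0.02, -0.01, 0.01, 1.01, 60, -0.18, 0.07, -0.03, 0, 0, 1.11, 60, -0.18, 0.1, -0.03, 0, 0, 1.18, 60, -0.18, 0.12, -0.03, 0, 0, 1.22, 60, -0.16, 0.14, -0.03, -0.01, 0, 1.24, 60, -0.13, 0.16, -0.03, 0, 0, 1.22, 60, -0.12, 0.17, -0.03, 0, 0.01, 1.18, 60, -0.09, 0.17, -0.03, 0, 0, 1.11, 60, -0.06, 0.16, -0.02, 0, 0, 1.01, 60, -0.04, 0.15, -0.03, -0.01, 0, 0.89, 60, -0.02, 0.13, -0.01, 0, 0, 0.76, 60, -0.01, 0.1, -0.02, 0, 0, 0.61, 60, -0.01, 0.08, -0.01, 0, 0, 0.45, 60, 0, 0, 0, 0, 0, 0, 60, 0, 0, 0, 0, 0, 0, 60]
```

View pics/wrist3.png

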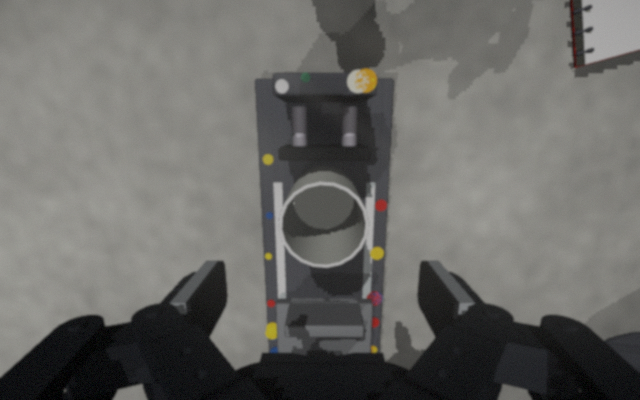

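Run:
```python
from h import *
plan([.577,-.237,.18],86.4,22,60,0)
print(ctrl.get_obs()["q"])
```

```text
max 0.96 end [ 0.5767 -0.2371  0.1798] turn [-0.2  0.1 89.9]
[-0.06, 0, 0, 0, 0, 0.33, 60, -0.07, 0, -0.01, 0, 0, 0.43, 60, -0.09, 0.01, -0.01, 0, 0, 0.52, 60, -0.11, 0.01, -0.01, 0, 0, 0.61, 60, -0.11, 0.03, -0.01, 0, 0, 0.69, 60, -0.13, 0.03, -0.01, -0.01, 0.01, 0.76, 60, -0.13, 0.05, -0.01, 0, 0, 0.82, 60, -0.14, 0.06, -0.01, 0, 0, 0.88, 60, -0.14, 0.08, -0.01, 0, 0, 0.91, 60, -0.13, 0.09, -0.02, 0, 0, 0.94, 60, -0.13, 0.11, -0.01, -0.01, 0, 0.96, 60, -0.12, 0.12, -0.02, 0, 0, 0.95, 60, -0.1, 0.12, -0.01, 0, 0, 0.95, 60, -0.09, 0.13, -0.01, 0, 0.01, 0.91, 60, -0.07, 0.14, -0.01, 0, 0, 0.88, 60, -0.06, 0.13, -0.02, 0, 0, 0.82, 60, -0.04, 0.12, -0.01, -0.01, 0, 0.76, 60, -0.03, 0.12, -0.01, 0, 0, 0.69, 60, -0.02, 0.1, -0.01, 0, 0, 0.6, 60, -0.01, 0.09, 0, 0, 0, 0.52, 60, 0, 0.07, -0.01, 0, 0, 0.43, 60, -0.01, 0.06, 0, 0, 0, 0.34, 60]
[-2.52034780e-01  2.28289359e-02  1.75341967e+00 -1.71691581e-04
  1.36881182e+00 -1.87937130e-01]
```

Request:
jog_arm --commands '[-0.06, 0, 0, 0, 0, 0.33, 60, -0.07, 0, -0.01, 0, 0, 0.43, 60, -0.09, 0.01, -0.01, 0, 0, 0.52, 60, -0.11, 0.01, -0.01, 0, 0, 0.61, 60, -0.11, 0.03, -0.01, 0, 0, 0.69, 60, -0.13, 0.03, -0.01, -0.01, 0.01, 0.76, 60, -0.13, 0.05, -0.01, 0, 0, 0.82, 60, -0.14, 0.06, -0.01, 0, 0, 0.88, 60, -0.14, 0.08, -0.01, 0, 0, 0.91, 60, -0.13, 0.09, -0.02, 0, 0, 0.94, 60, -0.13, 0.11, -0.01, -0.01, 0, 0.96, 60, -0.12, 0.12, -0.02, 0, 0, 0.95, 60, -0.1, 0.12, -0.01, 0, 0, 0.95, 60, -0.09, 0.13, -0.01, 0, 0.01, 0.91, 60, -0.07, 0.14, -0.01, 0, 0, 0.88, 60, -0.06, 0.13, -0.02, 0, 0, 0.82, 60, -0.04, 0.12, -0.01, -0.01, 0, 0.76, 60, -0.03, 0.12, -0.01, 0, 0, 0.69, 60, -0.02, 0.1, -0.01, 0, 0, 0.6, 60, -0.01, 0.09, 0, 0, 0, 0.52, 60]'

```text
t: 14.9
tool_pos: [0.578, -0.23, 0.1806]
tool_rot: [3.141, 0.016, 0.003]
contact_force: [-0.2, 0.2, 0.2]
opening: 0.06
grip_force: 0.0
```

Request:
jog_arm --commands '[0, 0.07, -0.01, 0, 0, 0.43, 55, -0.01, 0.06, 0, 0, 0, 0.34, 50, 0, 0, 0, 0, 0, 0, 46, 0, 0, 0, 0, 0, 0, 46]'

```text
t: 15.4
tool_pos: [0.5775, -0.2371, 0.1813]
tool_rot: [3.14, -0.099, 0.003]
contact_force: [0.6, 0.2, -0.1]
opening: 0.0457
grip_force: 0.0
```

Run:
```python
from h import *
np.set_printoptions(precision=4,suppress=True)
for c in ["wrist","top"]:
    d=eyes.get_image(c); P,ok=cloud(d); z=P[...,2]
    if c=="wrist": save(d,"w4.png")
    s=ok&(z>.088)&(z<.1)&(np.hypot(P[...,0]-.577,P[...,1]+.237)<.04); q=P[s]
    if len(q)>10: print(c,"fin",len(q),cv2.minAreaRect((q[:,:2]*1000).astype(np.float32)))
    s=ok&(z>.055)&(z<.068)&(P[...,0]>.53)&(P[...,0]<.64)&(P[...,1]>-.2)&(P[...,1]<-.15); q=P[s]
    if len(q)>10: print(c,"plate",len(q),cv2.minAreaRect((q[:,:2]*1000).astype(np.float32)))
plan([.577,-.2375,.05],86.4,8,46,2)
```

```text
wrist fin 868 ((577.6964721679688, -236.79498291015625), (13.397871017456055, 36.07468032836914), 86.11016845703125)
wrist plate 1303 ((581.4830932617188, -182.78167724609375), (12.483311653137207, 68.83686065673828), 86.34089660644531)
top plate 172 ((580.7470703125, -183.9677734375), (12.461492538452148, 70.92019653320312), 85.27993774414062)
max 0.37 end [ 0.5771 -0.2377  0.0499] turn [ 0.  -0.1 -0. ]
[0, 0, 0.16, 0, 0, 0, 46, 0, 0, 0.25, 0, 0, 0, 46, 0, 0, 0.32, 0, -0.01, 0, 46, -0.01, 0, 0.36, 0, 0, 0, 46, 0, 0, 0.37, 0, 0, 0, 46, 0, 0.01, 0.32, 0, -0.01, 0, 46, 0, 0, 0.25, 0, 0, 0, 46, 0, 0, 0.16, 0, 0, 0, 46, 0, 0, 0, 0, 0, 0, 46, 0, 0, 0, 0, 0, 0, 46]
```

View pics/w4.png

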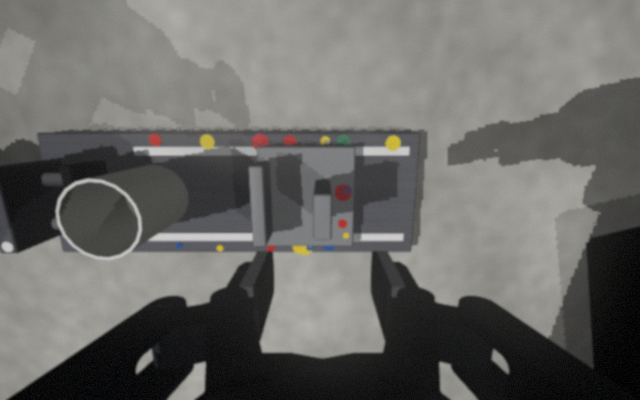

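Request:
jog_arm --commands '[0, 0, 0.16, 0, 0, 0, 46, 0, 0, 0.25, 0, 0, 0, 46, 0, 0, 0.32, 0, 0, 0, 46, 0, 0, 0.36, 0, 0, 0, 46, 0, 0, 0.37, 0, 0, 0, 46, 0, 0, 0.32, 0, 0, 0, 46, 0, 0, 0.25, 0, 0, 0, 46, 0, 0, 0.16, 0, 0, 0, 46, 0, 0, 0, 0, 0, 0, 36, 0, 0, 0, 0, 0, 0, 26, 0, 0, 0, 0, 0, 0, 19, 0, 0, 0, 0, 0, 0, 14, 0, 0, 0, 0, 0, 0, 11, 0, 0, 0, 0, 0, 0, 10, 0, 0, 0, 0, 0, 0, 10, 0, 0, 0, 0, 0, 0, 10]' --newtons 30

```text
t: 17.5
tool_pos: [0.5783, -0.2373, 0.0507]
tool_rot: [3.139, -0.099, 0.005]
contact_force: [-0.1, 2.4, 5.6]
opening: 0.014
grip_force: 29.9
```

Request:
jog_arm --commands '[0, -0.04, 0, 0, 0, 0, 10, 0, -0.08, 0, 0, 0, 0, 10, 0, -0.1, 0, 0, 0, 0, 10, 0, -0.1, 0, 0, 0, 0, 10, 0, -0.1, 0, 0, 0, 0, 10, 0, -0.1, 0, 0, 0, 0, 10, 0, -0.1, 0, 0, 0, 0, 10, 0, -0.1, 0, 0, 0, 0, 10, 0, -0.1, 0, 0, 0, 0, 10, 0, -0.1, 0, 0, 0, 0, 10, 0, -0.1, 0, 0, 0, 0, 10, 0, -0.08, 0, 0, 0, 0, 10, 0, -0.05, 0, 0, 0, 0, 10, 0, 0, 0, 0, 0, 0, 10, 0, 0, 0, 0, 0, 0, 10]'

```text
t: 19.38
tool_pos: [0.5825, -0.1707, 0.0508]
tool_rot: [3.136, -0.1, 0.005]
contact_force: [-1.2, -6.5, 5.4]
opening: 0.0136
grip_force: 29.9
```

Run:
```python
from h import *
from scipy.optimize import least_squares
np.set_printoptions(precision=4,suppress=True)
o=ctrl.get_obs(); print(o["tool_pos"],o["contact_force"],o["wrist_torque"])
u=np.array([.063,.998]); 
for c in ["wrist","top","scene"]:
    d=eyes.get_image(c); P,ok=cloud(d); z=P[...,2]
    if c=="scene": cv2.imwrite("pics/s5.png",cv2.resize(cv2.cvtColor(d["image"][130:270,190:340],cv2.COLOR_RGB2BGR),None,fx=4,fy=4,interpolation=cv2.INTER_CUBIC))
    B=ok&(P[...,0]>.54)&(P[...,0]<.64)
    s=B&(z>.074)&(z<.084)&(P[...,1]>0)&(P[...,1]<.04); q=P[s]
    if len(q)>10: print(c,"post",cv2.minAreaRect((q[:,:2]*1000).astype(np.float32)))
    s=B&(z>.05)&(z<.066)&(P[...,1]>-.05)&(P[...,1]<-.015); q=P[s]
    if len(q)>10: print(c,"pad top",cv2.minAreaRect((q[:,:2]*1000).astype(np.float32)))
    s=B&(z>.09)&(z<.104)&(np.hypot(P[...,0]-.587,P[...,1]+.072)<.04); q=P[s]
    if len(q)>10:
        f=least_squares(lambda x:np.hypot(*(q[:,:2]-x).T)-.0295,[.587,-.075],loss="soft_l1",f_scale=.002); print(c,"cup",f.x,len(q))
```

```text
[ 0.5825 -0.1707  0.0508] [-1.2165 -6.5298  5.3915] [-0.5156  0.1475  0.0424]
wrist pad top ((600.0199584960938, -43.20343780517578), (58.48786163330078, 13.07746410369873), 23.269922256469727)
wrist cup [ 0.5876 -0.0754] 5718
top post ((593.3216552734375, 16.44356918334961), (16.139087677001953, 69.06848907470703), 87.64500427246094)
top pad top ((589.5632934570312, -33.24006652832031), (67.32647705078125, 27.412439346313477), 8.2597074508667)
top cup [ 0.5863 -0.0762] 133
scene post ((593.6572875976562, 19.520002365112305), (18.184635162353516, 69.5602798461914), 87.10189819335938)
scene pad top ((590.2615356445312, -35.66363525390625), (30.663475036621094, 71.56690979003906), 86.99961853027344)
scene cup [ 0.587  -0.0732] 258
```

View pics/s5.png

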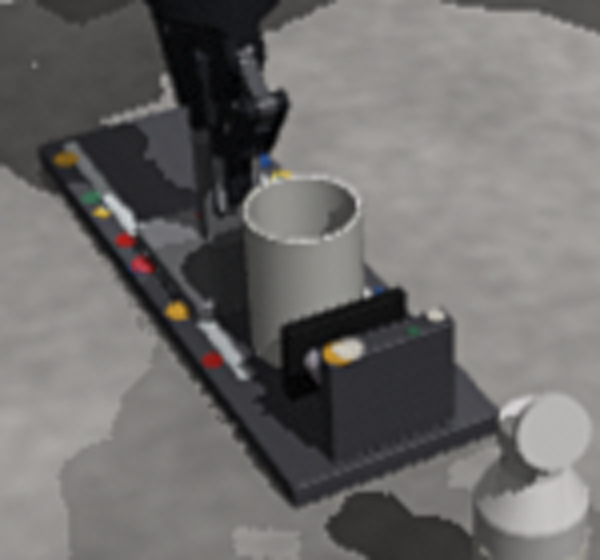

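Request:
jog_arm --commands '[0, -0.03, 0, 0, 0, 0, 10, 0, -0.04, 0, 0, 0, 0, 10, 0, -0.04, 0, 0, 0, 0, 10, 0, -0.04, 0, 0, 0, 0, 10, 0, -0.03, 0, 0, 0, 0, 10, 0, -0.03, 0, 0, 0, 0, 10]'

```text
t: 20.27
tool_pos: [0.5833, -0.1586, 0.0508]
tool_rot: [3.135, -0.1, 0.005]
contact_force: [-1.8, -7.9, 3.9]
opening: 0.014
grip_force: 29.8
```

Request:
jog_arm --commands '[0, -0.03, 0, 0, 0, 0, 10, 0, -0.03, 0, 0, 0, 0, 10]'

```text
t: 20.52
tool_pos: [0.5835, -0.1551, 0.0508]
tool_rot: [3.135, -0.1, 0.005]
contact_force: [-1.3, -9.0, 4.6]
opening: 0.0137
grip_force: 29.8
```

Request:
jog_arm --commands '[0, -0.03, 0, 0, 0, 0, 10, 0, -0.03, 0, 0, 0, 0, 10]'

```text
t: 20.78
tool_pos: [0.5837, -0.1519, 0.0508]
tool_rot: [3.134, -0.1, 0.005]
contact_force: [-2.0, -10.6, 4.3]
opening: 0.0137
grip_force: 29.8
```

Request:
jog_arm --commands '[0, -0.03, 0, 0, 0, 0, 10, 0, -0.02, 0, 0, 0, 0, 10, 0, 0, 0, 0, 0, 0, 10]'

```text
t: 21.15
tool_pos: [0.5839, -0.1492, 0.0508]
tool_rot: [3.133, -0.1, 0.005]
contact_force: [-1.3, -10.5, 3.7]
opening: 0.0136
grip_force: 29.9
```

Run:
```python
from h import *
from scipy.optimize import least_squares
np.set_printoptions(precision=4,suppress=True)
o=ctrl.get_obs(); print(o["tool_pos"],o["contact_force"])
for c in ["top","scene","wrist"]:
    d=eyes.get_image(c); P,ok=cloud(d); z=P[...,2]
    save(d,c+"6.png")
    B=ok&(P[...,0]>.54)&(P[...,0]<.64)
    s=B&(z>.09)&(z<.104)&(np.hypot(P[...,0]-.588,P[...,1]+.06)<.045); q=P[s]
    if len(q)>10:
        f=least_squares(lambda x:np.hypot(*(q[:,:2]-x).T)-.0295,[.587,-.06],loss="soft_l1",f_scale=.002); print(c,"cup",f.x,len(q))
    for n in ["pad"]:
        for s in nets.silhouettes(c,n)[:1]:
            q=P[s["mask"]&ok]; print(c,n,s["p"],np.percentile(q,[2,50,98],axis=0).round(3).tolist())
```

```text
[ 0.5839 -0.1492  0.0508] [ -1.26   -10.4614   3.7383]
top cup [ 0.5873 -0.0595] 142
scene cup [ 0.5883 -0.0564] 272
scene pad 0.7 [[0.552, -0.054, 0.013], [0.611, -0.019, 0.058], [0.626, 0.01, 0.077]]
wrist cup [ 0.5886 -0.0588] 6023
wrist pad 0.85 [[0.61, -0.03, 0.024], [0.619, -0.028, 0.052], [0.626, 0.002, 0.066]]
```

Request:
jog_arm --commands '[0, 0, 0, 0, 0, 0, 16, 0, 0, 0, 0, 0, 0, 20, 0, 0, 0, 0, 0, 0, 28, 0, 0, 0, 0, 0, 0, 38, 0, 0, 0, 0, 0, 0, 42, 0, 0, 0, 0, 0, 0, 42, 0, 0, -0.1, 0, 0, 0, 42, 0, 0, -0.2, 0, 0, 0, 42, 0, 0, -0.35, 0, 0, 0, 42, 0, 0, -0.5, 0, 0, 0, 42, 0, 0, -0.5, 0, 0, 0, 42, 0, 0, -0.4, 0, 0, 0, 42, 0, 0, -0.2, 0, 0, 0, 42, 0, 0, -0.1, 0, 0, 0, 42, 0, 0, 0, 0, 0, 0, 42]'

```text
t: 23.32
tool_pos: [0.5832, -0.1456, 0.1908]
tool_rot: [3.14, -0.099, 0.003]
contact_force: [0.2, -1.2, -0.2]
opening: 0.0417
grip_force: 0.0
```

Run:
```python
from h import *
from scipy.optimize import least_squares
np.set_printoptions(precision=4,suppress=True)
o=ctrl.get_obs(); print(o["t"],o["tool_pos"],o["contact_force"])
for c in ["top","scene","wrist"]:
    d=eyes.get_image(c); P,ok=cloud(d); z=P[...,2]
    if c=="scene": cv2.imwrite("pics/s7.png",cv2.resize(cv2.cvtColor(d["image"][130:350,190:450],cv2.COLOR_RGB2BGR),None,fx=2.7,fy=2.7,interpolation=cv2.INTER_CUBIC))
    B=ok&(P[...,0]>.54)&(P[...,0]<.64)
    s=B&(z>.09)&(z<.104)&(np.hypot(P[...,0]-.588,P[...,1]+.06)<.045); q=P[s]
    if len(q)>10:
        f=least_squares(lambda x:np.hypot(*(q[:,:2]-x).T)-.0295,[.587,-.06],loss="soft_l1",f_scale=.002); print(c,"cup",f.x,len(q))
    s=B&(z>.088)&(z<.1)&(np.hypot(P[...,0]-.583,P[...,1]+.149)<.03); q=P[s]
    if len(q)>10: print(c,"fin",len(q),cv2.minAreaRect((q[:,:2]*1000).astype(np.float32)))
    s=B&(z>.074)&(z<.084)&(P[...,1]>0)&(P[...,1]<.04); q=P[s]
    if len(q)>10: print(c,"post",cv2.minAreaRect((q[:,:2]*1000).astype(np.float32)))
```

```text
23.325 [ 0.5832 -0.1456  0.1908] [ 0.1958 -1.1846 -0.2156]
top cup [ 0.5872 -0.0596] 136
top post ((592.6187133789062, 16.498165130615234), (16.099397659301758, 69.92704010009766), 87.5541000366211)
scene cup [ 0.5881 -0.0568] 264
scene fin 92 ((583.56005859375, -145.7913360595703), (36.10774230957031, 15.159040451049805), 1.3562374114990234)
scene post ((593.8209228515625, 19.311126708984375), (17.947357177734375, 69.87845611572266), 88.57144165039062)
wrist cup [ 0.5886 -0.0585] 1657
wrist fin 818 ((583.40771484375, -148.47946166992188), (13.35890007019043, 35.546607971191406), 86.98775482177734)
wrist post ((594.0097045898438, 19.21656036376953), (18.653186798095703, 69.4813003540039), 86.74930572509766)
```

View pics/s7.png

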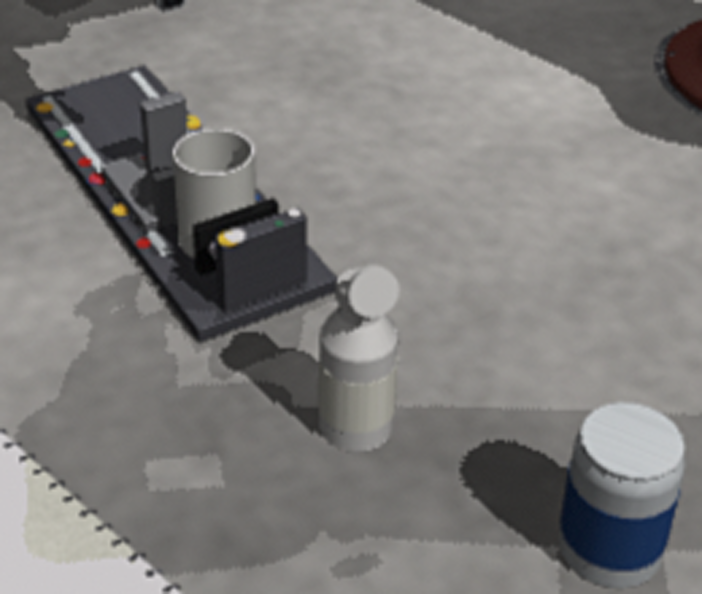

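The cup stands upright at about (210,200) in the crop, held between the jaw and the pad. The bottle and can haven't moved. The cup-to-post distance puts the pad at about 6–7 mm pushed back.

```bash
python3 -c "
from station import job
print(job.finish_job())"
```

```text
the job is handed in; nothing more can be done
None
```

The job is handed in: the cup stands upright on the clamp deck, held by the jaw with the pad pushed back about 6–7 mm (measured from the camera images), and the gripper is clear; the hand-in gave no verdict.

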